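# Bar a compressor over its compression

### The arm

A 6-joint arm with a two-finger parallel gripper is mounted at the origin on a cart in front of the work surface, level with it; the furniture and walls round the work are solid. World frame = base frame: x ahead of the robot, y to its left, z up, the work surface at z = 0. Lengths are in mm, angles in rad, forces in N, time in s.
With the tool pointing down it reaches from about 350 to 775 mm from the base axis. Payload 7.3 kg.
Tool frame: the origin (TCP) lies at the very end of the fingers, on their centre line; the grasp point (between the pads) lies 19 mm behind it; z points along the fingers, y is the line along which they close (so a half turn about z gives the same grasp; the last joint's range is limited). The gripper opens to 92 mm and grips with 3 to 60 N. Pads are 19 mm wide; open, the fingers measure 130 mm over their backs; the gripper's body (75 mm by 190 mm) begins 47 mm behind the grasp point.
Start: joints at [-1.411, 0.342, 1.524, -0, 1.275, -0.146], TCP at [158.077, -500.656, 226.741] pointing down, gripper open.
Joint ranges: [-2.53, 2.53], [-0.77, 2.02], [0.04, 2.7], [-1, 4.14], [0.28, 2.66], [-3.11, 3.11]. Speed limits (rad/s): [2.57, 2.57, 3.14, 3.14, 3.14, 3.14].

### API

Orientations are given as [roll, pitch, yaw] about the fixed x, y, z axes, in that order (R = Rz(yaw) Ry(pitch) Rx(roll)).
In Python, from plant import bot gives the robot as it stands.
- The arm moves only by the tool apply_moves, never from a script. Its argument "motion" is text: rows parted by semicolons, each of 4 numbers parted by spaces: the shift along the tool's x, y, z in m, then the turn about the tool's z in degrees. A call has 1 to 8 rows; each row shifts and turns the commanded pose from where the row before left it, along the tool's axes as they then stand; what a row does not reach is not made up. A row lasts 1/8 s, in which the tool goes at most 62.5 mm and 10.7 degrees, less where a joint would pass 70% of its speed; a pose out of reach is approached as far as the arm can. A call with a gripper value outside its range is refused whole. "fingers" is the opening, from -1 (shut) to 1 (fully open), set as the call begins (left out, the last holds). The fingers move at their own pace and stop on an object; the grip force is fixed at half the most. Time passes only in rows, so rows that do not move let the fingers close. It gives the time, the measured TCP pose, the force, the opening and the grip force at its end, in the units of the state.
- bot.get_obs(): the state, without advancing time (a new reading comes with each control period).
- bot.capture(name): name is "side" or "top" or "wrist"; returns a dict with "img" (480x640x3 uint8, blue, green, red), "range_z" (480x640 float32, mm along the optical axis (not along the pixel's ray), 0 where there is no reading), "fx", "fy", "cx", "cy" (pixels), "world_from_camera" (4x4, takes a point from camera to world coordinates); the wrist camera has in their place "mount" (4x4, takes a point from camera to tool coordinates, whose origin is the TCP and whose axes are the flange's). Camera axes: x right, y down, z forward; pixel columns grow to the right and rows downward; lengths in mm; the calibration is good to about 2 mm. The wrist camera is an equidistant fisheye: a pixel r from the principal point sees the ray r / f radians off the axis. A picture is of the moment at which its call begins: read the wrist's pose just before it.
- bot.close_job(): hands the job in; it is judged then, once.
Trained networks look in a picture, given as the dict that the camera call returned (one of the last four; its "shot" number tells which), for a name from the list of things; names that differ only in an ending like _2 or _b are one class to them, and where a whole thing is asked for, a point or a joint stands for the part that bears it (a point fixed in the world has none). Each returns a list of dicts, best first, with "p" (0 to 1); they miss things now and then, are a little off and sometimes report something else, mostly with a low value. They report only what shows in the picture. A call takes as long as a camera call.
- bot.cut_out(picture, thing): "pixels" (480x640 bool, what is visible of it) and "point" ([column, row] in pixels, amid what is visible of it).
The state is a dict: "time": time; "joint_positions": joint angles; "dq": joint speeds; "tau": joint torques, N m; "tool_pos": TCP position; "tcp_rot": TCP orientation; "contact_force": force on the tool from outside, world axes, zero at the start; "moment": the same for the moment, N m; "grip_width": finger opening in mm; "finger_force": force on a finger pad.
Only numpy, scipy, OpenCV 4.12 (cv2) and the standard library are available. Lean on these libraries where they do the work, as an engineer would, in place of code of your own. Each camera call takes 0.05 s, during which the arm holds its last target. There are 200 camera calls.

### The job

The small bench compressor has stopped against its compression and cannot start. Roll its slatted shutter up and over by the bar until it lies fully back and stays open by itself, then turn the red flywheel clockwise by its black handle: it stiffens as the air is squeezed, and you should bring it over the hard part and stop just past dead centre, before the air can kick the wheel on. Let go so that the wheel rests there, leave the shutter open, and do not shift the things standing beside the machine.

Things in the scene. Friction and masses are not known exactly. Their poses are not given: they have to be found in the camera images.
- compressor: bench compressor in a cabinet 262 mm deep, 302 wide, 201 high, fixed: dark side cheeks with round tops, grey front panel with a gauge and a green switch. Origin under its middle, on the table; x points from its front into the machine, y to the left seen from the front, z up. The cheeks stand at y = 141..150 mm either side, up to z = 201; between them the front is open once the shutter is back
- shutter_axis (a point): the axis of the round tracks in which the shutter runs: along the machine's y, in its middle, 70 mm above the table. The slats lie 120 mm from it (7 mm thick, 280 mm wide)
- shutter_bar (a point): middle of the shutter's black pull bar: round, 12 mm thick, 116 mm long, along the machine's y, on two steel posts 100 mm apart; 165 mm from the shutter axis, 35 mm clear of the slats. Shut, it stands 35 degrees in front of straight above the axis, 205 mm above the table
- shutter (a joint): how far the shutter is rolled back (rad): 0 shut, 1.6 fully open at its stop. It weighs 0.6 kg and runs damped: let go before about 0.55 it sinks shut, let go after about 0.85 it sinks open by itself within 4 s. Fully open, its front edge lies straight above its axis
- flywheel: red spoked flywheel, 120 mm across, 18 mm thick. Origin on the crank axis, which runs along the machine's x, 85 mm above the table; the wheel's front face is 42 mm in front of the origin. Its z axis points from the crank axis to the handle. At the start the handle is 28 to 65 degrees left of the top, seen from the front. The wheel turns with a steady drag of about 7 N at the handle
- wheel_handle (a point): the spot to hold on the flywheel's black handle: round, 20 mm thick, 41 mm long, pointing to the machine's front, free to spin on its pin, 48 mm from the crank axis. The spot is 70 mm in front of the flywheel's origin and 28 mm in front of the wheel's face. Over the upper half turn it can be pinched from above, fingers left and right of it
- cylinder_line (a point): point on the crank axis, where the flywheel's origin is; its z axis points along the finned cylinder (behind the flywheel) to the cylinder head, its y axis to the left of that, seen from the front. Dead centre: the handle stands in line with the cylinder, because the crank's throw is on the handle's side
- cylinder_head (a point): middle of the top of the dark blue cylinder head, 83 mm from the crank axis. The cylinder leans 8 to 30 degrees to the right of upright, differently at each start, and does not move. Turned clockwise, the air resists from about 66 degrees before dead centre, most (8.5 N more at the handle) 33 degrees before it, not at all at dead centre, and pushes the wheel on past it; within 15 degrees of it the drag holds the wheel
- small_tin_mid (a point): bystander: red tin with a gold lid, 66 mm across, 57 mm high, its centre; to the right of the machine
- tape_roll_mid (a point): bystander: red tape roll lying flat, 72 mm across, 25 mm high, its centre; to the right of the machine
- label_roll_mid (a point): bystander: white label roll lying flat, 90 mm across, 40 mm high, its centre; farther to the right of the machine

How it is judged (in metres and radians):
On the way, in this order (a step that is already met when the one before it is completed fails the run):
1. the shutter is rolled fully back and stays open, released (value of joint shutter above 1.45 rad and velocity of joint shutter below 0.05 rad/s and contact force between the fingers and shutter below 0.1 N), for 0.2 s.
2. the flywheel is turned clockwise over dead centre (y of wheel_handle in the frame of cylinder_line below -0.002 m and z of wheel_handle in the frame of cylinder_line above 0.03 m), for 0.2 s.
At the end, for the whole second after the job is handed in: the shutter is open (past 1.45 rad) and the flywheel rests, let go, with its handle 2 to 20 mm (about 2 to 24 degrees) past the cylinder's line, clockwise (all of step 2 and value of joint shutter above 1.45 rad and y of wheel_handle in the frame of cylinder_line above -0.02 m and angular speed of flywheel below 0.05 rad/s); the robot touches nothing.
It fails at once if the wheel was let run on: its handle went more than 35 mm past the cylinder's line (y of wheel_handle in the frame of cylinder_line below -0.035 m).
It fails at once if a thing beside the machine was shifted more than 30 mm (distance of any of small_tin_mid, tape_roll_mid, label_roll_mid from where it was at the start of the episode above 0.03 m).
It also fails if it takes over 61 s, if anything falls off the work surface, if the arm or the gripper's body presses on something with over 40 N, if the wrist force passes 120 N, or if a joint passes its speed limit or range.

## Working session

There is one attempt and no reset: what is moved stays moved. The work goes in short steps, Python scripts to look and compute and a tool call to move; the robot and the scene stay as the last step left them, time stands still between calls to the robot, and variables do not carry over. Pictures are saved under pics/ and viewed, at most 10 in all, crops included, and the job is handed in when it is done.

Besides the shell and the picture viewer there is one more tool, called after "Request:" in YAML: its name, and indented under it one key for each argument. apply_moves: Moves the arm, as the interface text tells. Its arguments: {"type":"object","properties":{"motion":{"type":"string"},"fingers":{"type":"number"}},"required":["motion"]}

```bash
mkdir -p pics; ls; cat > h.py <<'E'
import numpy as np, cv2
from plant import bot
def pts(c,mask):
    v,u=np.nonzero(mask&(c["range_z"]>0)); z=c["range_z"][v,u]
    P=np.stack([(u-c["cx"])/c["fx"]*z,(v-c["cy"])/c["fy"]*z,z,np.ones_like(z)])
    return (np.array(c["world_from_camera"])@P)[:3].T
E
python3 - <<'E'
from h import *
np.set_printoptions(precision=1,suppress=True)
ims=[]
for n in ("side","top"):
    c=bot.capture(n); ims.append(c["img"])
    print(n,np.array(c["world_from_camera"]).round(3).tolist())
    for t in ("compressor","shutter_bar","shutter","flywheel","wheel_handle","cylinder_head","small_tin_mid","tape_roll_mid","label_roll_mid"):
        for d in bot.cut_out(c,t)[:1]:
            P=pts(c,d["pixels"])
            print(t,round(d["p"],2),d["point"],len(P),np.median(P,0) if len(P) else "",P.min(0) if len(P) else "",P.max(0) if len(P) else "")
cv2.imwrite("pics/a.png",cv2.resize(np.vstack(ims),(450,600+75)) [:600] if 0 else cv2.resize(np.hstack(ims),(800,300)))
cv2.imwrite("pics/side.png",ims[0]);cv2.imwrite("pics/top.png",ims[1])
print(bot.get_obs())
E
```

```text
pics
side [[-0.92, -0.325, 0.219, 299.66], [-0.392, 0.777, -0.494, 552.793], [-0.01, -0.54, -0.842, 961.294], [0.0, 0.0, 0.0, 1.0]]
compressor 0.9 [277.8, 357.4] 33249 [489.4 293.1 170.8] [371.9  -3.9  -4.8] [703.7 422.1 214.1]
shutter_bar 0.86 [293.3, 358.9] 19798 [467.2 284.3 180. ] [391.8 120.3  15.5] [567.9 410.3 214.1]
shutter 0.96 [295.8, 356.8] 19553 [467.3 284.  180. ] [391.5 120.3  15.5] [567.9 406.7 214.1]
small_tin_mid 0.59 [375.8, 266.0] 985 [425.3  36.3  56.2] [399.3   0.3   3. ] [463.1  64.8  62.4]
tape_roll_mid 0.79 [315.9, 243.0] 266 [552.5   2.4  23.8] [505.1 -27.8  -3.6] [593.4 117.6 206.6]
label_roll_mid 0.57 [326.0, 204.5] 1766 [569.8 -87.7  37.9] [ 527.3 -175.1   -4.8] [632.6 -50.1  46.3]
top [[-0.014, -0.999, 0.04, 475.111], [-1.0, 0.014, 0.005, 64.404], [-0.006, -0.04, -0.999, 1332.728], [0.0, 0.0, 0.0, 1.0]]
compressor 0.65 [217.8, 240.1] 18616 [514.8 264.8 174.8] [375.6 106.6  -6.1] [680.4 474.6 217.8]
shutter_bar 0.96 [219.7, 258.4] 10423 [476.9 265.4 185.4] [392.9 124.1  12.5] [552.2 410.8 217.8]
shutter 0.64 [213.3, 258.8] 10637 [477.3 265.9 185.3] [392.9 124.1  -1. ] [554.7 411.5 217.8]
cylinder_head 0.44 [220.2, 231.7] 9 [530.1 257.5 169. ] [512.8 250.1 140.2] [531.8 270.8 172.4]
small_tin_mid 0.97 [336.3, 279.3] 751 [432.3  31.1  57.2] [396.7  -1.4  -3.3] [464.1  62.6  65.2]
tape_roll_mid 0.57 [340.7, 230.6] 548 [552.6  25.   24.5] [518.8  -7.5  -6.3] [592.6  60.8  33.2]
label_roll_mid 0.92 [400.9, 206.2] 1346 [573.9 -98.   39.6] [ 528.4 -152.1   -5.9] [624.5 -53.3  48.8]
{'time': 1.0, 'joint_positions': array([-1.4,  0.3,  1.5, -0. ,  1.3, -0.1]), 'dq': array([ 0., -0., -0., -0.,  0., -0.]), 'tau': array([ -0. , -43.1, -24.4,   0.1,   0. ,  -0. ]), 'tool_pos': array([ 158.1, -500.7,  226.8]), 'tcp_rot': array([3.1, 0. , 0.3]), 'contact_force': array([ 0.4, -0.7, -0.2]), 'moment': array([ 0., -0., -0.]), 'finger_force': 0.0, 'grip_width': 91.84850769374167}
```

View pics/side.png

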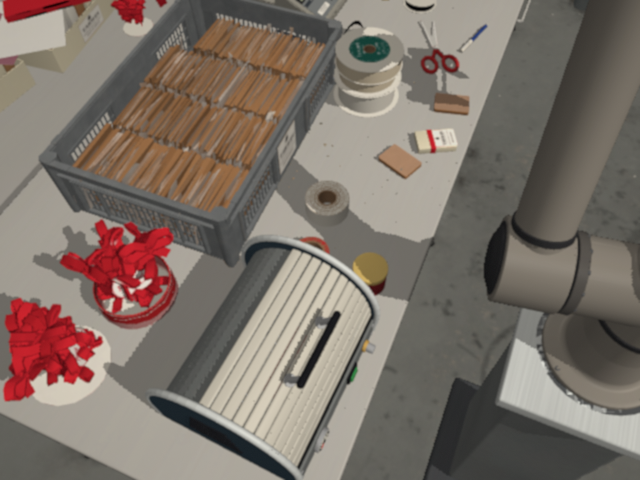

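View pics/top.png

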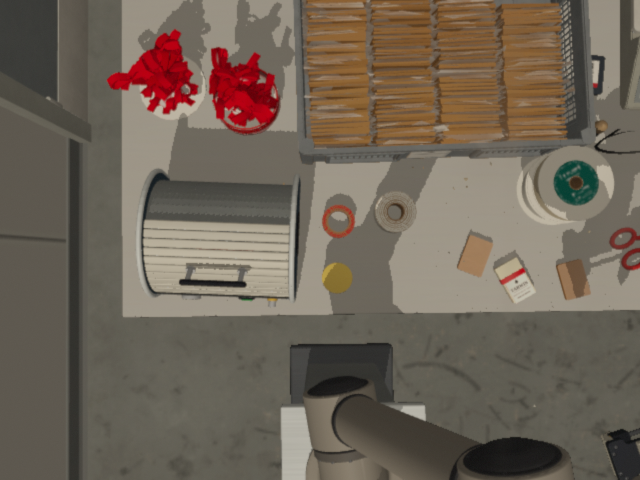

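Side view: shutter shut, bar from about (338,316) to (300,384), tin at (370,270). Top view: bar (180,283)–(244,285), machine front facing the robot, tin at (337,278), tape ring at (339,221), label roll at (396,212).

```bash
cat > b.py <<'E'
from h import *
from scipy.optimize import least_squares
np.set_printoptions(precision=1,suppress=True)
for n in ("side","top"):
    c=bot.capture(n)
    d=bot.cut_out(c,"shutter")[0]; m=d["pixels"]
    P=pts(c,m); 
    # cylinder fit: axis (x0+ s*(y-270)), z0=70, r
    def f(q): 
        dx=(P[:,0]-q[0])*np.cos(q[1])+(P[:,1]-265)*np.sin(q[1])
        return np.hypot(dx,P[:,2]-70)-q[2]
    s=least_squares(f,[510,0,123],loss="soft_l1",f_scale=3); print(n,"x at y265",s.x.round(3), "resid",np.abs(s.fun).mean())
    q=s.x; r=f(q)+q[2]
    mm=m&(c["range_z"]>0); v,u=np.nonzero(mm)
    dark=c["img"][v,u].max(1)<60
    B=P[(r>150)&(r<190)&dark]; print(len(B)); 
    if len(B)>10:
        ce=B.mean(0); w=np.linalg.svd(B-ce)[2][0]; t=(B-ce)@w
        print("bar c",ce,"dir",w.round(3),"ends",ce+w*t.min(),ce+w*t.max())
    S=P[abs(r-q[2])<6]; print("slat y range",np.percentile(S[:,1],[1,99]))
E
python3 b.py
```

```text
side x at y265 [524.3  -0.1 122.6] resid 4.067296064604763
544
bar c [431.  273.2 209.9] dir [ 0.1  1.  -0. ] ends [427.6 209.  209.9] [434.  331.9 209.8]
slat y range [132.8 403.1]
top x at y265 [524.8  -0.1 123.5] resid 4.609405398903037
323
bar c [431.6 268.3 210.7] dir [-0.1 -1.  -0. ] ends [434.8 330.  210.9] [428.4 207.  210.5]
slat y range [129.9 401.7]
```

Request:
apply_moves:
  motion: "0 0 -0.02 10; 0 0 -0.02 10; 0.06 0 0 0; 0.06 0 0 0; 0.06 0 0 0; 0.06 0 0 0"
  fingers: -1

```text
time: 1.95
tool_pos: [399.7, -511.0, 266.8]
tcp_rot: [3.141, -0.0, -0.043]
contact_force: [-0.0, -2.2, 0.9]
grip_width: 36.6
finger_force: 0.0
```

Request:
apply_moves:
  motion: "-0.005 -0.06 0 0.5; -0.005 -0.06 0 0; -0.005 -0.06 0 0; -0.005 -0.06 0 0; -0.005 -0.06 0 0; -0.005 -0.06 0 0; -0.005 -0.06 0 0; -0.005 -0.06 0 0"

```text
time: 2.95
tool_pos: [382.0, -27.9, 267.0]
tcp_rot: [3.141, -0.001, -0.053]
contact_force: [0.9, 0.4, -0.6]
grip_width: 0.7
finger_force: 0.0
```

Request:
apply_moves:
  motion: "-0.003 -0.06 0 0; -0.003 -0.06 0 0; -0.003 -0.06 0 0; 0 -0.06 0 0; 0 -0.06 0 0; 0 0 0 0"

```text
time: 3.7
tool_pos: [388.3, 273.9, 266.3]
tcp_rot: [-3.141, 0.0, -0.046]
contact_force: [0.3, -0.8, -0.6]
grip_width: 0.6
finger_force: 0.0
```

Request:
apply_moves:
  motion: "0 0 0.04 0; 0 0 0.039 0; 0.013 0 0 0; 0.013 0 0 0; 0.0125 0 -0.0075 0; 0.0125 0 -0.007 0; 0.0135 0 -0.005 0; 0.0135 0 -0.005 0"

```text
time: 4.7
tool_pos: [468.1, 266.1, 214.4]
tcp_rot: [-3.141, -0.001, -0.053]
contact_force: [-1.9, -0.4, -2.5]
grip_width: 0.5
finger_force: 1.3
```

Request:
apply_moves:
  motion: "0.014 0 -0.003 0; 0.014 0 -0.002 0; 0.0145 0 0 0; 0.0145 0 0 0; 0.014 0 0.002 0; 0.014 0 0.003 0; 0.0135 0 0.005 0; 0.0135 0 0.005 0"

```text
time: 5.7
tool_pos: [579.6, 260.4, 201.5]
tcp_rot: [3.141, 0.0, -0.052]
contact_force: [-1.8, -0.1, -1.5]
grip_width: 0.2
finger_force: 0.5
```

Request:
apply_moves:
  motion: "-0.03 0 0 0; -0.04 0 -0.04 0; -0.05 0 -0.04 0; -0.05 0 -0.04 0; -0.03 0 -0.03 0; 0 0 0 0; 0 0 0 0; 0 0 0 0"

```text
time: 6.7
tool_pos: [382.0, 270.5, 348.6]
tcp_rot: [3.14, 0.002, -0.053]
contact_force: [-0.2, -0.2, -0.2]
grip_width: 0.6
finger_force: 0.0
```

Request:
apply_moves:
  motion: "0 0 0 0; 0 0 0 0; 0 0 0 0; 0 0 0 0; 0 0 0 0; 0 0 0 0; 0 0 0 0; 0 0 0 0"
  fingers: 1

```text
time: 7.7
tool_pos: [381.3, 270.8, 350.3]
tcp_rot: [3.142, -0.0, -0.052]
contact_force: [-0.8, 0.5, 0.0]
grip_width: 75.6
finger_force: 0.0
```

```bash
python3 - <<'E'
from h import *
np.set_printoptions(precision=1,suppress=True)
print(bot.get_obs())
for n in ("side","top","wrist"):
    c=bot.capture(n); cv2.imwrite(f"pics/{n}2.png",c["img"])
    if n=="wrist": print(np.array(c["mount"]).round(3).tolist(),c["fx"],c["cx"],c["cy"])
    for t in ("shutter_bar","flywheel","wheel_handle","cylinder_head"):
        for d in bot.cut_out(c,t)[:1]:
            P=pts(c,d["pixels"]) if n!="wrist" else []
            print(n,t,round(d["p"],2),d["point"],d["pixels"].sum(),np.median(P,0) if len(P) else "",P.min(0) if len(P) else "",P.max(0) if len(P) else "")
E
```

```text
{'time': 7.7, 'joint_positions': array([ 0.5,  0.2,  1.4, -0. ,  1.6,  2.1]), 'dq': array([ 0.,  0., -0.,  0.,  0.,  0.]), 'tau': array([  0. , -35.7, -26.6,  -0. ,  -0.1,  -0. ]), 'tool_pos': array([381.3, 270.8, 350.3]), 'tcp_rot': array([ 3.1, -0. , -0.1]), 'contact_force': array([-0.8,  0.5,  0. ]), 'moment': array([ 0.1,  0. , -0. ]), 'finger_force': 0.0, 'grip_width': 75.63236948370151}
side shutter_bar 0.47 [310.2, 206.4] 414 [593.  -65.8  38.3] [ 566.9 -114.3   -1.7] [617.2 -50.7  46.1]
side flywheel 0.89 [285.0, 371.0] 1767 [486.3 294.1 122.9] [408.5 201.6  13.9] [530.2 361.7 446.5]
side wheel_handle 0.81 [295.4, 380.6] 339 [458.9 302.  127.9] [439.9 262.8  20. ] [484.  310.9 134.5]
side cylinder_head 0.59 [277.4, 356.1] 2818 [494.9 271.9 130. ] [408.5 156.8  15.9] [567.7 361.7 445.1]
top shutter_bar 0.92 [222.5, 202.9] 8297 [585.2 259.8 177.4] [523.6 121.2  -5.2] [684.9 404.1 203.2]
top flywheel 0.64 [212.8, 254.1] 717 [488.2 272.9 131.6] [440.  206.5  13.3] [502.8 337.3 149.6]
top wheel_handle 0.45 [205.0, 267.3] 145 [456.4 297.5 129.5] [440.  289.9 123.9] [476.3 307.6 136.8]
top cylinder_head 0.74 [221.8, 247.9] 1090 [493.4 262.  136.7] [437.9 206.6  16.1] [530.5 331.3 191. ]
[[0.0, -0.965, -0.264, 69.444], [1.0, 0.0, 0.0, -0.252], [-0.0, -0.264, 0.965, -157.654], [0.0, 0.0, 0.0, 1.0]] 371.64829954431775 320.5204037006421 236.18399966249635
wrist shutter_bar 0.81 [317.4, 26.9] 16188   
wrist flywheel 0.76 [305.2, 103.9] 3175   
wrist wheel_handle 0.94 [288.7, 131.4] 711   
wrist cylinder_head 0.63 [323.3, 91.4] 5567
```

View pics/wrist2.png

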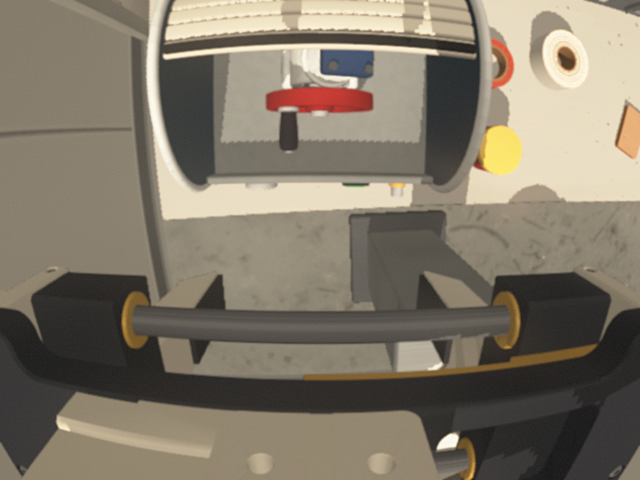

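View pics/side2.png

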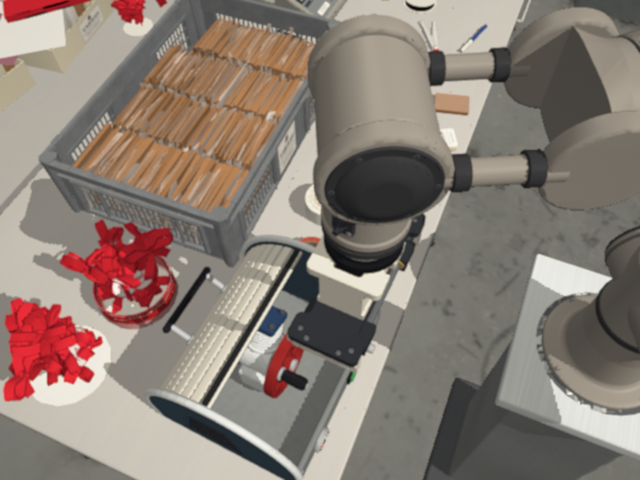

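Wrist: wheel around (320,100), handle at (289,130), blue head at (345,63), right of the axis; the shutter lies back in the side view with the bar far behind. Now metric fits.

```bash
cat > m.py <<'E'
from h import *
from scipy.optimize import least_squares
from scipy.spatial.transform import Rotation as R
np.set_printoptions(precision=1,suppress=True)
psi=-0.052; M=np.array([525.5,265,0]); RM=R.from_euler("z",psi).as_matrix()
def cloud(n):
    o=bot.get_obs(); c=bot.capture(n)
    if n!="wrist":
        W=np.array(c["world_from_camera"]); h,w=c["range_z"].shape
        v,u=np.mgrid[:h,:w]; z=c["range_z"]; P=np.stack([(u-c["cx"])/c["fx"]*z,(v-c["cy"])/c["fy"]*z,z,np.ones_like(z)],-1)@W.T
    else:
        T=np.eye(4);T[:3,:3]=R.from_euler("xyz",o["tcp_rot"]).as_matrix();T[:3,3]=o["tool_pos"]; W=T@np.array(c["mount"])
        h,w=c["range_z"].shape; v,u=np.mgrid[:h,:w]; a=(u-c["cx"])/c["fx"];b=(v-c["cy"])/c["fy"]; r=np.hypot(a,b)+1e-9
        z=c["range_z"]; k=np.tan(np.minimum(r,1.5))/r; P=np.stack([a*k*z,b*k*z,z,np.ones_like(z)],-1)@W.T
    return c,(P[...,:3]-M)@RM, z>0
def report(n):
    c,Q,ok=cloud(n); hsv=cv2.cvtColor(c["img"],cv2.COLOR_BGR2HSV); H,S,V=hsv[...,0],hsv[...,1],hsv[...,2]
    box=ok&(abs(Q[...,1])<130)&(Q[...,0]>-125)&(Q[...,0]<0)&(Q[...,2]>50)&(Q[...,2]<185)
    red=box&((H<8)|(H>172))&(S>150)&(V>60); blue=box&(H>100)&(H<125)&(S>120)&(V>40)
    P=Q[red]; print(n,"red",len(P))
    if len(P)>50:
        f=lambda q:np.hypot(P[:,1]-q[0],P[:,2]-85-q[1])-60
        g=P[np.hypot(P[:,1],P[:,2]-85)>50]
        s=least_squares(lambda q:np.hypot(g[:,1]-q[0],g[:,2]-85)-60,[0],loss="soft_l1",f_scale=2)
        print(" wheel y",s.x,"res",np.abs(s.fun).mean(),"x pct",np.percentile(P[:,0],[5,50,95]),"y",np.percentile(P[:,1],[1,99]),"ztop",np.percentile(P[:,2],98))
    P=Q[blue]; print(" blue",len(P))
    if len(P)>50:
        print("  med",np.median(P,0),"lo",np.percentile(P,3,0),"hi",np.percentile(P,97,0))
        t=P[P[:,2]>np.percentile(P[:,2],20)]; ce=np.median(t,0); nv=np.linalg.svd(t-t.mean(0),full_matrices=False)[2][2]; nv*=np.sign(nv[2])
        print("  top c",t.mean(0),"normal",nv.round(3),"lean R deg",np.degrees(np.arctan2(-nv[1],nv[2])))
    ds=bot.cut_out(c,"wheel_handle")
    if ds:
        m=ds[0]["pixels"]&box&(V<70)&(Q[...,0]<-60); P=Q[m]; print(" handle",len(P))
        if len(P)>10: print("  med",np.median(P,0),"x",np.percentile(P[:,0],[3,97]),"y",np.percentile(P[:,1],[3,97]),"z90",np.percentile(P[:,2],90))
if __name__=="__main__":
    for n in ("wrist","top","side"): report(n)
E
python3 m.py
```

```text
wrist red 1983
 wheel y [-0.] res 0.9637636673701413 x pct [-42.9 -36.  -27.3] y [-54.   54.1] ztop 145.04280661677765
 blue 0
 handle 428
  med [-73.5  31.1 129.4] x [-85.8 -60.8] y [23.4 38.6] z90 131.01299139228334
top red 477
 wheel y [-1.4] res 1.5618700957369653 x pct [-40.2 -32.6 -24.7] y [-59.1  51.9] ztop 147.22831958473776
 blue 103
  med [ -5.2 -27.6 164.3] lo [-11.9 -42.7 157.7] hi [ -0.4  -5.5 172.6]
  top c [ -5.9 -23.6 165.7] normal [ 0.  -0.3  0.9] lean R deg 18.20002104372161
 handle 107
  med [-72.9  29.7 130.1] x [-84.9 -60.9] y [22.7 39.3] z90 132.739147915801
side red 896
 wheel y [-1.9] res 1.5936296308986815 x pct [-42.5 -36.  -26.3] y [-38.3  58.6] ztop 145.65319098464883
 blue 175
  med [ -8.  -25.9 163.3] lo [-14.  -42.  156.6] hi [ -0.3  -2.5 171.7]
  top c [ -7.6 -19.3 165.2] normal [-0.  -0.3  1. ] lean R deg 14.927004796797869
 handle 210
  med [-73.6  33.5 128.6] x [-85.3 -61. ] y [23.7 40.7] z90 131.2587026032539
```

Request:
apply_moves:
  motion: "0.037 -0.0165 0.02 0; 0.037 -0.0165 0.02 0; 0 0 0.05 0; 0 0 0.05 0; 0 0 0.045 0; 0 0 0.03 0; 0 0 0 0; 0 0 0 0"
  fingers: 1

```text
time: 9.75
tool_pos: [457.8, 300.3, 136.6]
tcp_rot: [-3.141, -0.002, -0.052]
contact_force: [0.1, 0.2, -0.1]
grip_width: 92.1
finger_force: 0.0
```

```bash
python3 - <<'E'
from m import *
c,Q,ok=cloud("wrist"); cv2.imwrite("pics/w3.png",c["img"])
o=bot.get_obs(); print("tcp m",(o["tool_pos"]-M)@RM, o["contact_force"])
b,g,r=[c["img"][...,i].astype(int) for i in range(3)]
m=ok&(b>r+25)&(b>g+12)&(abs(Q[...,1])<100)&(Q[...,2]>120)&(Q[...,0]>-60)
P=Q[m];print(len(P))
if len(P)>30:
    print(np.median(P,0),np.percentile(P,3,0),np.percentile(P,97,0))
    nv=np.linalg.svd(P-P.mean(0),full_matrices=False)[2][2];print(P.mean(0),nv)
E
```

```text
tcp m [-69.3  31.9 136.9] [-0.3  0.1  0.1]
2685
[ -3.1 -26.2 163.5] [-12.  -46.4 156.2] [  2.   -4.9 170.5]
[ -3.7 -25.5 163.6] [-0.  -0.3  0.9]
```

View pics/w3.png

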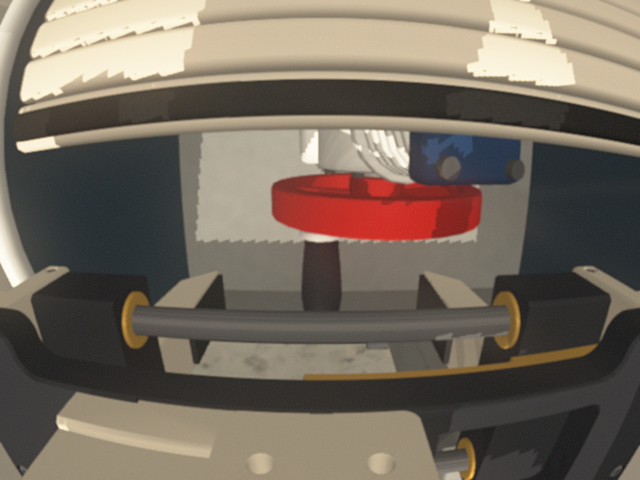

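Handle sits between the open fingers at (322,270), blue head at (465,160); the lean is about 17.5°. Lower and form a fork round the handle.

Request:
apply_moves:
  motion: "0 0 0.015 0; 0 0 0.014 0; 0 0 0 0; 0 0 0 0"
  fingers: 1

```text
time: 10.3
tool_pos: [457.0, 300.0, 106.2]
tcp_rot: [3.141, 0.0, -0.052]
contact_force: [-0.7, 0.3, 0.5]
grip_width: 91.8
finger_force: 0.0
```

Request:
apply_moves:
  motion: "0 0 0 0; 0 0 0 0; 0 0 0 0; 0 0 0 0; 0 0 0 0; 0 0 0 0; 0 0 0 0; 0 0 0 0"
  fingers: -0.44

```text
time: 11.3
tool_pos: [457.0, 299.9, 106.2]
tcp_rot: [3.141, 0.0, -0.052]
contact_force: [-0.7, 1.0, -0.2]
grip_width: 26.1
finger_force: 0.0
```

Request:
apply_moves:
  motion: "0 0.004 -0.002 0; 0 0.004 -0.002 0; 0 0.004 -0.002 0; 0 0.004 -0.002 0; 0 0.004 -0.0018 0; 0 0.004 -0.0012 0; 0 0.004 -0.001 0; 0 0.004 -0.0005 0"

```text
time: 12.3
tool_pos: [455.4, 271.7, 119.8]
tcp_rot: [-3.134, -0.002, -0.052]
contact_force: [-2.1, 16.2, 2.3]
grip_width: 25.6
finger_force: 8.2
```

```bash
cat > n.py <<'E'
from m import *
o=bot.get_obs(); print("tcp m",(o["tool_pos"]-M)@RM, o["contact_force"],o["grip_width"])
c,Q,ok=cloud("wrist"); import sys; cv2.imwrite(f"pics/{sys.argv[1]}.png",c["img"])
V=c["img"].max(-1)
ds=bot.cut_out(c,"wheel_handle")
if ds:
    m=ds[0]["pixels"]&ok&(V<80)&(Q[...,0]<-45)&(Q[...,0]>-95)&(Q[...,2]>100)&(Q[...,2]<150)&(abs(Q[...,1])<60); P=Q[m]
    print(ds[0]["p"],ds[0]["point"],len(P),np.median(P,0),np.percentile(P[:,1],[3,97]))
    y=np.percentile(P[:,1],[3,97]).mean(); th=np.degrees(np.arcsin((y+1)/48)); print("y mid",y,"theta left",th,"past line(17.5)",-17.5-th)
E
python3 n.py w4
```

```text
tcp m [-70.4   3.  119.8] [-2.1 16.2  2.3] 25.64332916459408
0.78 [311.0, 285.1] 2191 [-59.5   6.5 139.8] [-1.8 15.2]
y mid 6.656619424883476 theta left 9.178624607665032 past line(17.5) -26.678624607665032
```

Request:
apply_moves:
  motion: "0 0.0025 0 0; 0 0.0025 0 0; 0 0.0025 0 0; 0 0.0025 0.0003 0; 0 0.0025 0.0003 0; 0 0.0025 0.0005 0; 0 0.0025 0.0005 0; 0 0 0 0"

```text
time: 13.4
tool_pos: [454.3, 252.1, 117.6]
tcp_rot: [-3.138, -0.001, -0.052]
contact_force: [-1.2, 8.2, -0.6]
grip_width: 25.5
finger_force: 4.0
```

```bash
python3 n.py w5
```

```text
tcp m [-70.4 -16.6 117.6] [-1.2  8.2 -0.6] 25.527945923655107
0.68 [310.3, 287.8] 2188 [-59.6 -13.2 138.5] [-21.6  -4.3]
y mid -12.959687976599984 theta left -14.427820722674989 past line(17.5) -3.072179277325011
```

Request:
apply_moves:
  motion: "0 0.002 0.0006 0; 0 0.002 0.0006 0; 0 0.002 0.0007 0; 0 0.002 0.0008 0; 0 0.001 0.0004 0; 0 0 0 0; 0 0 0 0; 0 0 0 0"

```text
time: 14.5
tool_pos: [453.8, 241.5, 114.0]
tcp_rot: [3.141, 0.0, -0.052]
contact_force: [-2.0, 2.8, -0.3]
grip_width: 25.7
finger_force: 1.4
```

```bash
python3 n.py w6
```

```text
tcp m [-70.4 -27.2 114. ] [-2.   2.8 -0.3] 25.73080743515663
0.89 [311.5, 283.4] 2179 [-59.6 -24.1 133.9] [-32.6 -15.5]
y mid -24.08175857826012 theta left -28.74223657554636 past line(17.5) 11.242236575546361
```

Request:
apply_moves:
  motion: "0 0 0 0; 0 0 0 0; 0 0 0 0; 0 0 0 0; 0 0 0 0; 0 0 0 0"
  fingers: 0.3

```text
time: 15.35
tool_pos: [453.9, 241.5, 114.1]
tcp_rot: [3.141, -0.0, -0.052]
contact_force: [-0.3, -1.2, -0.8]
grip_width: 59.5
finger_force: 0.0
```

```bash
python3 n.py w7
```

```text
tcp m [-70.3 -27.2 114.1] [-0.3 -1.2 -0.8] 59.47239293314408
0.76 [313.8, 284.0] 2074 [-59.3 -24.  133.9] [-32.2 -15.6]
y mid -23.882593089710454 theta left -28.47144318409976 past line(17.5) 10.971443184099758
```

The wheel rests. Raise straight up, back off, and check.

Request:
apply_moves:
  motion: "0 0 -0.03 0; 0 0 -0.05 0; 0 0 -0.05 0; 0 0 -0.05 0; -0.03 0 -0.05 0; -0.03 0 0 0; 0 0 0 0; 0 0 0 0"

```text
time: 16.45
tool_pos: [394.3, 244.6, 343.8]
tcp_rot: [3.141, 0.0, -0.052]
contact_force: [0.8, -0.4, -0.7]
grip_width: 59.0
finger_force: 0.0
```

```bash
python3 n.py w8; python3 - <<'E'
from m import *
for n in ("top","side"):
    report(n)
c,Q,ok=cloud("top"); d=bot.cut_out(c,"shutter")[0]["pixels"]&ok
P=Q[d&(Q[...,2]>180)&(abs(Q[...,1])<120)]; print("shutter front edge x",np.percentile(P[:,0],[1,5,50]))
V=c["img"].max(-1); B=Q[ok&(V<70)&(abs(Q[...,1])<70)&(Q[...,0]>110)&(Q[...,0]<170)&(Q[...,2]>130)]
b=np.median(B,0) if len(B) else [0,0,1]; print("bar",len(B),b)
if len(B): print("shutter",np.arctan2(b[0],b[2]-70)+np.radians(35))
for t in ("small_tin_mid","tape_roll_mid","label_roll_mid"): print(t,[np.median(pts(c,d["pixels"]),0) for d in bot.cut_out(c,t)[:1]])
cv2.imwrite("pics/top9.png",c["img"])
E
```

```text
tcp m [-130.   -27.2  343.8] [ 0.8 -0.4 -0.7] 58.96695699678344
0.88 [317.8, 144.7] 646 [-69.4 -24.2 134.5] [-32.6 -15.8]
y mid -24.20173992825312 theta left -28.905706968168193 past line(17.5) 11.405706968168193
top red 475
 wheel y [-0.7] res 1.6094465192262837 x pct [-40.1 -32.6 -24.7] y [-59.1  51.5] ztop 147.91901784629957
 blue 107
  med [ -5.4 -27.8 163.8] lo [-12.6 -43.2 157.3] hi [ -0.4  -5.6 173.1]
  top c [ -5.7 -24.  165.7] normal [-0.2 -0.3  0.9] lean R deg 16.750285002026203
 handle 127
  med [-73.1 -26.5 134.6] x [-85.4 -60.6] y [-33.7 -16.2] z90 138.6768708795749
side red 1183
 wheel y [-1.4] res 1.7051549446626177 x pct [-42.5 -36.3 -26.7] y [-49.4  58.5] ztop 145.6191831866614
 blue 175
  med [ -7.8 -26.  163.4] lo [-14.2 -41.4 157.4] hi [ -0.2  -2.4 170.8]
  top c [ -7.6 -19.2 165.3] normal [-0.  -0.2  1. ] lean R deg 14.189728491671255
 handle 188
  med [-73.4 -21.4 134.4] x [-85.3 -61. ] y [-31.2 -15.3] z90 136.7983651428973
shutter front edge x [ 3.7  5.6 28.5]
bar 354 [137.3  -2.  166.1]
shutter 1.57122570030938
small_tin_mid [array([432.4,  30.7,  57.6])]
tape_roll_mid [array([557.9,  24. ,  24.5])]
label_roll_mid [array([572.6, -97. ,  39.8])]
```

View pics/w8.png

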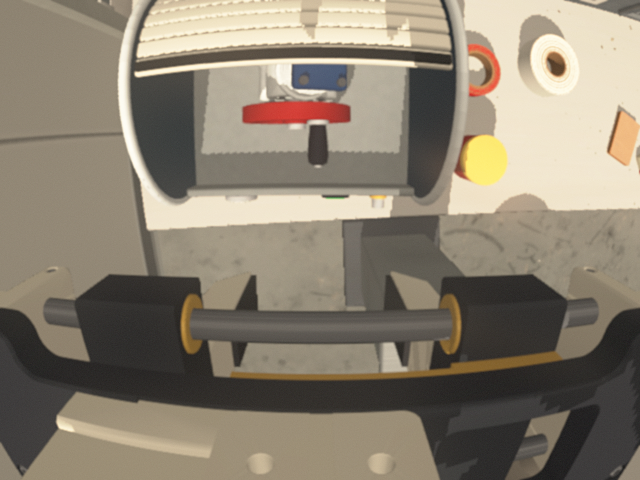

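The handle at (318,143) is at rest about 11° past the line. The shutter is open at about 1.57 rad, the bystanders have not moved, and the arm is clear.

```bash
python3 -c "
from plant import bot
print(bot.close_job())"
```

```text
the job is handed in; nothing more can be done
None
```

The job is handed in; no verdict came back, but by my own measurements the shutter lies fully back (about 1.57 rad), the flywheel rests released about 11° past dead centre, and the things beside the machine have not moved.

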